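# Hang the parked pipette on the free rack hook

### The arm

A 6-joint arm with a two-finger parallel gripper is mounted at the origin on a cart in front of the work surface, level with it; the furniture and walls round the work are solid. World frame = base frame: x ahead of the robot, y to its left, z up, the work surface at z = 0. Lengths are in m, angles in rad, forces in N, time in s.
With the tool pointing down it reaches from about 0.275 to 0.775 m from the base axis. Payload 14.6 kg.
Tool frame: the origin (TCP) lies at the very end of the fingers, on their centre line; the grasp point (between the pads) lies 19 mm behind it; z points along the fingers, y is the line along which they close (so a half turn about z gives the same grasp; the last joint's range is limited). The gripper opens to 85 mm and grips with 20 to 120 N. Pads are 22 mm wide; open, the fingers measure 114 mm over their backs; the gripper's body (76 mm by 85 mm) begins 54 mm behind the grasp point. The pads swing forward as they close: fully open they stand 13 mm farther back than shut.
Start: joints at [1.027, 0.263, -0.048, 1.259, 0, 1.415], TCP at [0.199, 0.486, 0.231] pointing down, gripper open.
Joint ranges: [-2.65, 2.65], [-0.89, 1.7], [-1.18, 1.37], [-2.13, 2.11], [-1.35, 1.29], [-3.14, 3.14]. Speed limits (rad/s): [1.89, 1.89, 2.57, 2.79, 3.14, 3.14].

### API

Orientations are given as a unit quaternion [w, x, y, z].
In Python, from rig import sense, viewer, manip gives the robot as it stands.
- The arm moves only by the shell command python3 -m crank 'ROWS' [OPENING] [FORCE]. ROWS is a JSON object of lists of equal length, an entry for each row: "dp": the shift along the tool's x, y, z in mm, a list of three; "yaw": the turn about the tool's z in rad. In form: {"dp": [[tx, ty, tz], ...], "yaw": [yaw, ...]}. A call has exactly 8 rows; each row is the pose to reach, as a shift and turn from the pose commanded when the call began, along the tool's axes at that moment; what a row does not reach only later rows make up. A row lasts 1/12 s, in which the tool goes at most 41.7 mm and 7.16 degrees, less where a joint would pass 70% of its speed; a pose out of reach is approached as far as the arm can. A call with a gripper value outside its range is refused whole. OPENING is the closure in counts, from 0 (fully open) to 255 (shut), set as the call begins (- or left out, the last holds). The fingers move at their own pace and stop on an object; FORCE is the grip in N (left out, the last holds). Time passes only in rows, so rows that repeat a pose let the fingers close, or fill a call up. It gives the time, the measured TCP pose, the force, the opening and the grip force at its end, in the units of the state.
- sense(): the state, without advancing time (a new reading comes with each control period).
- viewer.camera(name): name is "scene" or "top" or "wrist"; returns the picture (384x512x3 uint8, red, green, blue); there is no depth.
- viewer.get_calibration(name): a dict with "camera_matrix" (3x3 intrinsics, pixels), "k1" (the pictures are not rectified: a ray, as slopes to the right and down, at radius r is drawn at 1 + k1 r^2 times it, then the intrinsics apply), "R" (3x3) and "t" (3): a world point X has camera coordinates R X + t. Camera axes: x right, y down, z forward; pixel columns grow to the right and rows downward; lengths in m; the calibration is good to about 2 mm. A picture is of the moment at which its call begins: read the wrist's pose just before it. get_calibration takes no time and is no camera call; for the wrist camera it gives the pose at the moment of the call.
- manip.job_done(): hands the job in; it is judged then, once.
The state is a dict: "clock": time; "joints": joint angles; "joint_vel": joint speeds; "joint_torque": joint torques, N m; "position": TCP position; "tcp_rot": TCP orientation; "contact_force": force on the tool from outside, world axes, zero at the start; "wrist_torque": the same for the moment, N m; "grip_width": finger opening in m; "finger_force": force on a finger pad.
Only numpy, scipy, OpenCV 4.12 (cv2) and the standard library are available. Lean on these libraries where they do the work, as an engineer would, in place of code of your own. Each camera call takes 0.05 s, during which the arm holds its last target. There are 200 camera calls.

### The job

The pipette parked upright in the white tube rack belongs on the free middle hook of the hook rack, between the two pipettes already hanging there and with its finger rest to the front like theirs. Lift it out, slide its cross pins back over the hook's two prongs until you feel the stop, and press it down gently until the pins are fully home in the notches and the sprung keeper has snapped back over them. Let go so that it hangs upright; do not knock the neighbours, and force nothing (always under 25 N).

Things in the scene. Friction and masses are not known exactly. Their poses are not given: they have to be found in the camera images.
- pipette: Parked pipette, 250 mm, dark, 0.1 kg, with a grey collar (34 mm wide, 14 mm high) bearing two steel cross pins 7 mm thick that reach 28 mm to +y and -y. Origin: on its axis at the pins. z: up along the pipette; -x: the finger rest's side. Along z: tip -177 mm, 12 mm thin shaft up to -121, body 29 mm thick -93 to +28, knob top +73. The finger rest reaches 51 mm from the axis at z +13 to +29.
- pipette_neck (a point): Point on the pipette's axis at the top of its round neck, 48 mm above its origin, axes as the pipette's. The neck is 21 mm thick from 19 mm below this point up to it: grip it from above, fingers on the -x and +x sides, fingertips 2 to 17 mm below this point (lower they meet body and finger rest). Above it a 10 mm stem, then a 17 mm knob from 15 to 25 mm above.
- pipette_rest (a point): Point near the free end of the pipette's finger rest, 45 mm from the axis to -x and 21 mm above the pipette's origin. On the hook it must point to the front (rack -x, towards the robot), as on the neighbours; turned to the back it would strike the rail.
- block: White slab tube rack, 100 x 245 x 52 mm, fixed, long side (its y) roughly away from the robot, with two capped tubes. Origin: centre of its underside, z up. The pipette's shaft stands loosely in a small hole (about 14 mm wide, 36 mm deep, at x +13, y -26 mm) and may lean up to 5 degrees (grip it along its own axis); lift it straight up by at least 45 mm to free it.
- rack: Hook rack, fixed: foot plate, two posts, rail along y, and three forward (-x) double hooks at y -64, 0, +64 mm. Origin: on the worktop under hook_mark, z up. Nothing on it is over 262 mm high. Each hook is two prongs, 40 mm apart inside, 52 outside, 240 mm high: the collar goes between, the pins lie across. Each prong has a notch 9 mm wide, 8 mm deep; seated pin centres are 235.5 mm high.
- hook_mark (a point): Nominal notch centre of the middle hook at prong-top height (240 mm), axes as the rack's. The hook is clamped in a groove: the real notch stands up to 14 mm before or behind this (rack x), unmeasured; y, z are exact. An upright stop on each prong, flush with the notch's rear wall (4.5 mm behind its centre), is felt by pins moving back (+x) with centres 13 to 20 mm above the prong tops.
- mouth (a point): Nominal front end of the middle hook, 58 mm in front of hook_mark at the same height, axes as the rack's. Here the prongs flare to 52 mm apart inside; they are straight from 44 mm before the notch. Entering pins must be higher than the prong tops; come in along rack +x between the neighbours.
- keeper (a joint): Middle hook's keeper, a sprung leaf with a steep face sloping forward over the notch from the stop's foot: 0 m = forward, up to 0.008 m pushed back. Pins pressed down against the stop push it back about 4 mm (some 3 to 10 N downward) and it springs forward over them once they are seated. The pipette's weight alone does not do it.
- neighbour_dark: Pipette with a black body, 290 mm long, hanging by a like collar and pins on an outer hook, 64 mm from the middle one. Origin on its axis at the pins, z up; knob top +73 mm, tip -217 mm. It swings if touched.
- neighbour_light: Pipette with a light grey body, 290 mm long, hanging on the other outer hook; origin, axes and sizes as neighbour_dark.
Not all that is in view belongs to the job. Leave any turquoise look-alike of the pipette alone.

How it is judged:
By the outcome, as a careful person would: the job done as asked, in the order asked, and still so for the second after the job is handed in, with the robot touching nothing.
It also fails if it takes over 53 s, if anything falls off the work surface, if the arm or the gripper's body presses on something with over 40 N, if the wrist force passes 120 N, or if a joint passes its speed limit or range.

## Working session

There is one attempt and no reset: what is moved stays moved. The work goes in short steps, Python scripts to look and compute and a shell command to move; the robot and the scene stay as the last step left them, time stands still between calls to the robot, and variables do not carry over. Pictures are saved under pics/ and viewed, at most 14 in all, crops included, and the job is handed in when it is done.

```bash
ls; mkdir -p pics
python3 - <<'E'
from rig import sense, viewer, manip
import cv2,numpy as np
s=sense();print({k:np.round(v,3).tolist() for k,v in s.items()})
for n in("scene","top","wrist"):
    im=viewer.camera(n);cv2.imwrite(f"pics/{n}0.png",im[:,:,::-1])
    c=viewer.get_calibration(n);print(n,{k:np.round(v,4).tolist() for k,v in c.items()})
a=[cv2.imread(f"pics/{n}0.png") for n in("scene","top")]
cv2.imwrite("pics/st.png",cv2.resize(np.vstack(a),(800//2*1+112,768))[:,:])
E
```

```text
pics
{'clock': 0.0, 'joints': [1.027, 0.264, -0.049, 1.259, -0.0, 1.416], 'joint_vel': [0.0, -0.001, -0.003, -0.001, 0.001, -0.0], 'joint_torque': [-0.001, -63.762, 38.456, 0.014, -0.0, -0.0], 'position': [0.199, 0.486, 0.231], 'tcp_rot': [-0.0, 0.193, 0.981, -0.0], 'contact_force': [-0.353, 0.047, 0.187], 'wrist_torque': [-0.042, 0.005, 0.022], 'finger_force': 0.0, 'grip_width': 0.086}
scene {'camera_matrix': [[489.0652, 0.0, 250.202], [0.0, 489.0652, 187.6903], [0.0, 0.0, 1.0]], 'k1': 0.0547, 'R': [[0.7352, -0.6776, -0.021], [-0.4636, -0.48, -0.7448], [0.4946, 0.5573, -0.667]], 't': [-0.3902, 0.3409, 1.1031]}
top {'camera_matrix': [[370.2856, 0.0, 259.7044], [0.0, 370.2856, 190.8335], [0.0, 0.0, 1.0]], 'k1': 0.0045, 'R': [[0.0047, -0.9998, -0.0172], [-0.9942, -0.0028, -0.1073], [0.1072, 0.0176, -0.9941]], 't': [-0.0259, 0.511, 1.0047]}
wrist {'camera_matrix': [[333.3636, 0.0, 251.8467], [0.0, 333.3636, 191.3477], [0.0, 0.0, 1.0]], 'k1': -0.1005, 'R': [[0.3795, 0.9252, 0.0003], [0.8882, -0.3644, 0.2797], [0.2588, -0.1059, -0.9601]], 't': [-0.5242, -0.0357, 0.3775]}
```

View pics/scene0.png

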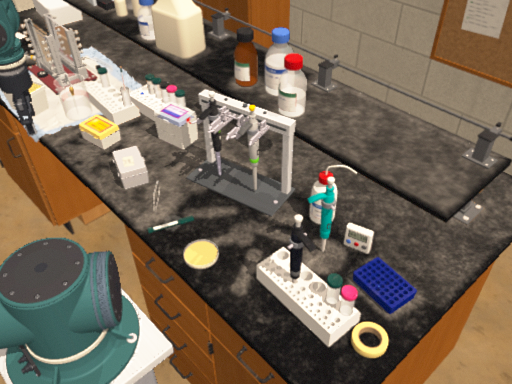

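View pics/top0.png

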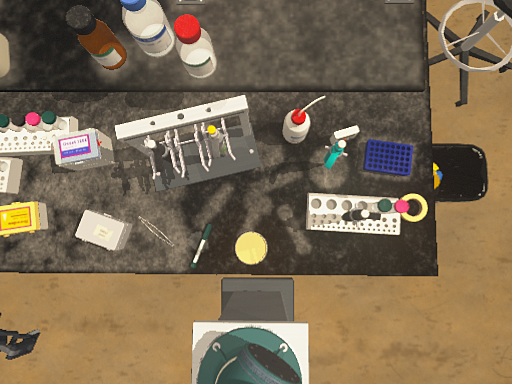

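Scene view: the dark pipette stands in the white rack at about (297,245). The turquoise look-alike is at (327,212), the hook rack at (245,150), and the neighbours at (217,150, dark) and (254,165, light). In the top view the block is at (353,213) and the hooks are around (190,150). The only candidates are the dark pipette (297,245), the turquoise one (327,212) and the two hanging ones, and I choose the dark one in the block. Next, a close crop.

```bash
cat > h.py <<'E'
import numpy as np,cv2
from rig import sense,viewer,manip
def ray(c,p):
    K=c["camera_matrix"];K=np.array(K);d=np.array([(p[0]-K[0,2])/K[0,0],(p[1]-K[1,2])/K[1,1]])
    u=d.copy()
    for _ in range(20): u=d/(1+c["k1"]*(u@u))
    R=np.array(c["R"]);t=np.array(c["t"])
    v=R.T@np.array([*u,1]);return -R.T@t,v/np.linalg.norm(v)
def onz(c,p,z):
    o,v=ray(c,p);return o+v*(z-o[2])/v[2]
def tri(*cp):
    A=np.zeros((3,3));b=np.zeros(3)
    L=[ray(c,p) for c,p in cp]
    for o,v in L:
        M=np.eye(3)-np.outer(v,v);A+=M;b+=M@o
    X=np.linalg.solve(A,b);return X,[np.linalg.norm(np.cross(X-o,v)) for o,v in L]
def proj(c,X):
    x=np.array(c["R"])@X+np.array(c["t"]);u=x[:2]/x[2];u=u*(1+c["k1"]*(u@u));K=np.array(c["camera_matrix"])
    return u*K[0,0]+K[:2,2]
E
python3 - <<'E'
import cv2,numpy as np
s=cv2.imread("pics/scene0.png");t=cv2.imread("pics/top0.png")
def cr(i,x,y,w,h,k): return cv2.resize(i[y:y+h,x:x+w],(w*k,h*k),interpolation=cv2.INTER_CUBIC)
a=cr(s,255,205,110,150,4) #440x600 ->pad
b=cr(t,300,180,90,65,4);c=cr(t,110,90,90*1,85,4)
right=np.zeros((600,360,3),np.uint8);right[:260]=b;right[260:600]=c
cv2.imwrite("pics/c1.png",np.hstack([a,right]))
d=cr(s,185,85,120,130,4);e=cr(t,170,90,100,120,3)
o=np.zeros((520,780,3),np.uint8);o[:,:480]=d;o[:360,480:]=e;cv2.imwrite("pics/c2.png",o)
E
```

```text
(no output)
```

View pics/c1.png

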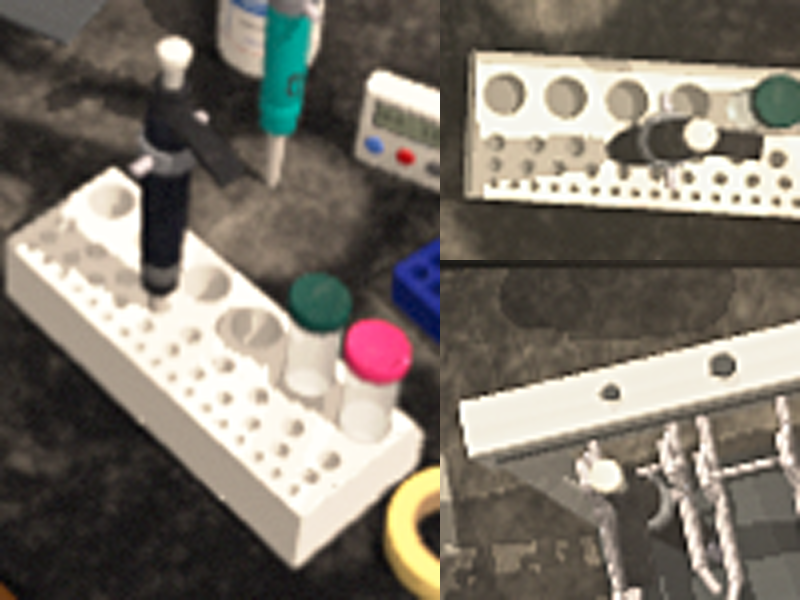

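View pics/c2.png

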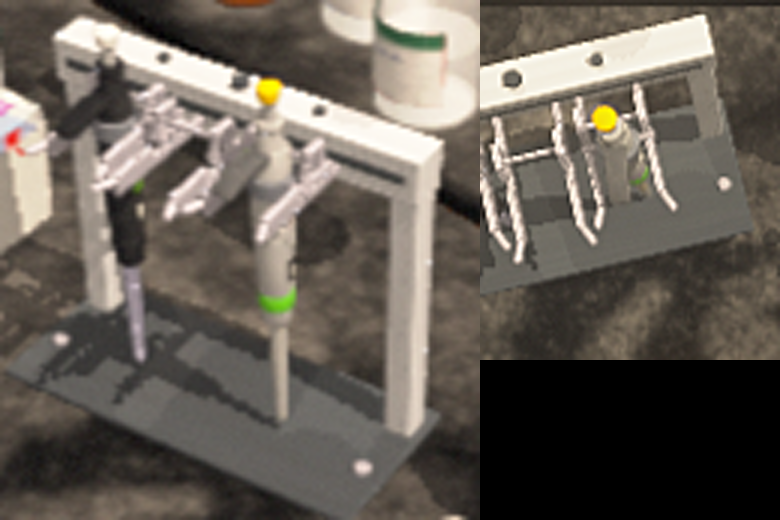

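The crop confirms the dark pipette in the block. Its knob is at scene (298.5,215.5) and top (365,213.8), and its finger rest points to about world -y. The dark neighbour is on the left hook, the light (yellow-knob) one on the right, and the middle hook is free.

Run:
```python
from h import *
S=viewer.get_calibration("scene");T=viewer.get_calibration("top")
np.set_printoptions(precision=4,suppress=True)
for n,a,b in [("knob",(298.5,215.5),(365,213.8)),("dark",(211.8,94),(151.8,143.5)),("light",(251.8,107.5),(211,129.3)),
  ("rest",(255+242/4,205+178/4),(300+318/4,180+145/4)),
  ("pinL",(255+143/4,205+168/4),(300+228/4,180+100/4)),]:
    print(n,*tri((S,a),(T,b)))
im=cv2.imread("pics/top0.png")
for n,p,z in [("railL",(110+20/4,90+140/4),.262),("railLfront",(110+25/4,90+195/4),.262),("railR",(170+228/3,90+15/3),.262),("railRfront",(170+235/3,90+48/3),.262),
 ("midtipL",(110+(715-440)/4,90+(590-260)/4),.24),("midtipL2",(170+37/3,90+258/3),.24),("tipR",(170+112/3,90+240/3),.24),
 ("lighttip L",(170+118/3,90+225/3),.24),("lighttipR",(170+193/3,90+208/3),.24),("tipDark",(110+180/4,90+340/4),.24),
 ("footR",(170+270/3,90+230/3),.0),("blockLT",(300+30/4,180+52/4),.052),("blockLB",(300+32/4,180+198/4),.052),("shaft hole",(300+160/4,180+150/4),.052)]:
    print(n,onz(T,p,z))
print("footfront scene", onz(S,(185+5/4,85+372/4),0.),onz(S,(185+345/4,85+515/4),0.),onz(S,(185+438/4,85+420/4),0.))
print("shaft scene",onz(S,(255+158/4,205+298/4),.052))
```

```text
knob [ 0.4386 -0.2512  0.2698] [np.float64(0.0019752708597581764), np.float64(0.001975270859758276)]
dark [0.5801 0.195  0.3035] [np.float64(0.0007561568479901534), np.float64(0.0007561568479902326)]
light [0.6103 0.0723 0.3041] [np.float64(0.0009913884103132974), np.float64(0.0009913884103132555)]
rest [ 0.4374 -0.3016  0.2072] [np.float64(0.0037327268300190748), np.float64(0.0037327268300190925)]
pinL [ 0.4493 -0.2484  0.1686] [np.float64(0.016311351895116226), np.float64(0.016311351895116226)]
railL [0.6309 0.2916 0.262 ]
railLfront [0.5999 0.2874 0.262 ]
railR [0.6989 0.0032 0.262 ]
railRfront [ 0.6738 -0.0022  0.262 ]
midtipL [0.5288 0.1529 0.24  ]
midtipL2 [0.5209 0.1447 0.24  ]
tipR [0.5345 0.0892 0.24  ]
lighttip L [0.5458 0.0849 0.24  ]
lighttipR [0.5587 0.0292 0.24  ]
tipDark [0.523  0.2059 0.24  ]
footR [ 0.5841 -0.024   0.    ]
blockLT [ 0.5029 -0.1541  0.052 ]
blockLB [ 0.4045 -0.1545  0.052 ]
shaft hole [ 0.437  -0.2406  0.052 ]
footfront scene [0.5155 0.2747 0.    ] [ 0.595  -0.0184  0.    ] [0.7152 0.0051 0.    ]
shaft scene [ 0.4446 -0.2485  0.052 ]
```

```bash
python3 -m crank '{"dp":[[-10,-12,-10],[-31,-37,-20],[-52,-62,-30],[-73,-87,-40],[-94,-112,-50],[-115,-137,-60],[-136,-162,-70],[-157,-187,-80]],"yaw":[0,0,0,0,0,0,0,0]}' 0 40
python3 -m crank '{"dp":[[-21,-25,-10],[-42,-50,-20],[-63,-75,-20],[-84,-100,-20],[-105,-125,-20],[-126,-150,-20],[-147,-175,-20],[-168,-200,-20]],"yaw":[0,0,0,0,0,0,0,0]}'
python3 -m crank '{"dp":[[-22,-25,0],[-44,-51,0],[-66,-77,0],[-88,-103,0],[-110,-129,0],[-132,-155,0],[-154,-180,0],[-174,-203,0]],"yaw":[-0.05,-0.1,-0.15,-0.2,-0.25,-0.3,-0.35,-0.39]}'
python3 - <<'E'
from h import *
s=sense();print(s["position"],s["tcp_rot"],s["joints"])
im=viewer.camera("wrist");cv2.imwrite("pics/w1.png",im[:,:,::-1])
im=viewer.camera("top");cv2.imwrite("pics/t1.png",im[:,:,::-1])
W=viewer.get_calibration("wrist")
print(proj(W,np.array([.4386,-.2512,.268])))
E
```

```text
clock: 0.82
position: [0.2731, 0.2513, 0.3121]
tcp_rot: [0.0, 0.193, 0.981, 0.0]
contact_force: [1.1, 0.5, 0.0]
grip_width: 0.0851
finger_force: 0.0
clock: 1.48
position: [0.3525, 0.0026, 0.3317]
tcp_rot: [0.0, 0.193, 0.981, -0.0]
contact_force: [1.3, 0.3, -0.2]
grip_width: 0.0852
finger_force: 0.0
clock: 2.15
position: [0.4367, -0.2514, 0.3314]
tcp_rot: [-0.0, -0.002, 1.0, -0.0]
contact_force: [-0.2, 0.5, 0.6]
grip_width: 0.0855
finger_force: 0.0
[ 0.43673932 -0.2513798   0.33143248] [-4.45534968e-05 -1.53259194e-03  9.99998824e-01 -3.27488491e-05] [-6.84053989e-01  2.17182906e-01  1.58131135e-01  1.51177206e+00
 -1.07114407e-04 -6.87119172e-01]
[255.19420201 210.75251705]
```

View pics/w1.png

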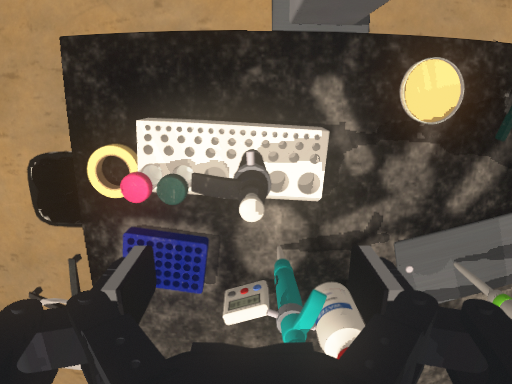

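Wrist view: the knob is at (251.5,207), the rest's end at (194,185) and the body going into the block near (252,155). It points almost exactly along world -y.

Run:
```python
from h import *
np.set_printoptions(precision=4,suppress=True)
W=viewer.get_calibration("wrist");T=viewer.get_calibration("top")
k=onz(W,(251.5,206),.267);r=onz(W,(194,185),.219);sh=onz(W,(251.5,152),.100)
print(k,r,sh, "body shoulder",onz(W,(256,178),.21))
d=k[:2]-r[:2];print("yaw of pip x deg from axis:",np.degrees(np.arctan2(*d[::-1])))
im=cv2.imread("pics/w1.png");g=im.max(2)
c=im[125:235,180:290];c=np.clip(c.astype(float)*2.0,0,255).astype(np.uint8)
cv2.imwrite("pics/c3.png",cv2.resize(c,(600,600),interpolation=cv2.INTER_CUBIC))
```

```text
[ 0.4357 -0.2536  0.267 ] [ 0.4345 -0.2989  0.219 ] [ 0.4282 -0.2536  0.1   ] body shoulder [ 0.4311 -0.2499  0.21  ]
yaw of pip x deg from axis: 88.48330831768348
```

View pics/c3.png

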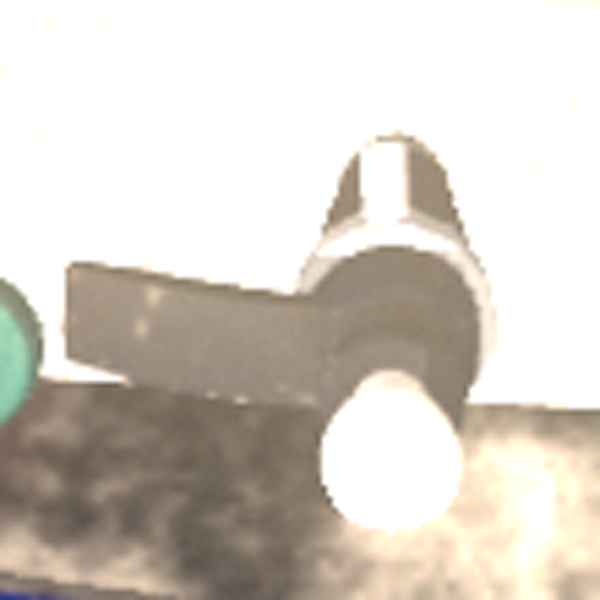

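Run:
```python
from h import *
np.set_printoptions(precision=4,suppress=True)
W=viewer.get_calibration("wrist")
f=lambda x,y,z:onz(W,(180+x/5.4545-.4,125+y/5.4545-.4),z)
k=f(391,455,.262);sh=f(399,328,.221);col=f(396,312,.193);r=f(70,312,.216);r2=f(250,342,.216);p1=f(385,140,.193);p2=f(385,212,.193)
print("knob",k,"shoulder",sh,"collar",col,"rest",r,r2,"pin",p1,p2)
for a,b in((k,r),(sh,r),(r2,r),(p2,p1)): print(np.degrees(np.arctan2(a[1]-b[1],a[0]-b[0])))
```

```text
knob [ 0.4388 -0.2537  0.262 ] shoulder [ 0.4338 -0.2526  0.221 ] collar [ 0.4387 -0.253   0.193 ] rest [ 0.4327 -0.3006  0.216 ] [ 0.4372 -0.2744  0.216 ] pin [ 0.4112 -0.2547  0.193 ] [ 0.4226 -0.2547  0.193 ]
82.53151405006813
88.65693405623784
80.108611163348
-0.09931065481231635
```

```bash
python3 -m crank '{"dp":[[-1,-1.6,12],[-1,-1.6,26],[-1,-1.6,40],[-1,-1.6,54],[-1,-1.6,68],[-1,-1.6,82],[-1,-1.6,95],[-1,-1.6,102]],"yaw":[0,0,0,0,0,0,0,0]}'
python3 -m crank '{"dp":[[0,0,0],[0,0,0],[0,0,0],[0,0,0],[0,0,0],[0,0,0],[0,0,0],[0,0,0]],"yaw":[0,0,0,0,0,0,0,0]}' 255 35
```

```text
clock: 2.92
position: [0.4372, -0.2502, 0.2284]
tcp_rot: [-0.001, -0.001, 1.0, 0.0]
contact_force: [0.2, -0.1, 0.1]
grip_width: 0.0854
finger_force: 0.0
clock: 3.58
position: [0.4384, -0.2511, 0.2299]
tcp_rot: [0.001, -0.001, 1.0, -0.0]
contact_force: [-0.2, 0.2, 5.4]
grip_width: 0.0186
finger_force: 34.1
```

Run:
```python
from h import *
s=sense();print(s["position"],s["contact_force"],s["grip_width"])
a=viewer.camera("wrist")[:,:,::-1];b=viewer.camera("scene")[:,:,::-1]
cv2.imwrite("pics/w2.png",a);cv2.imwrite("pics/s2.png",b)
x=cv2.resize(np.clip(a[170:320,160:340]*1.6,0,255).astype(np.uint8),(450,375));y=cv2.resize(b[170:320,240:380],(350,375),interpolation=cv2.INTER_CUBIC)
cv2.imwrite("pics/c4.png",np.hstack([x,y]))
```

```text
[ 0.43842774 -0.25113729  0.22986133] [-0.16060538  0.20432498  5.3672526 ] 0.01856262353888414
```

View pics/c4.png

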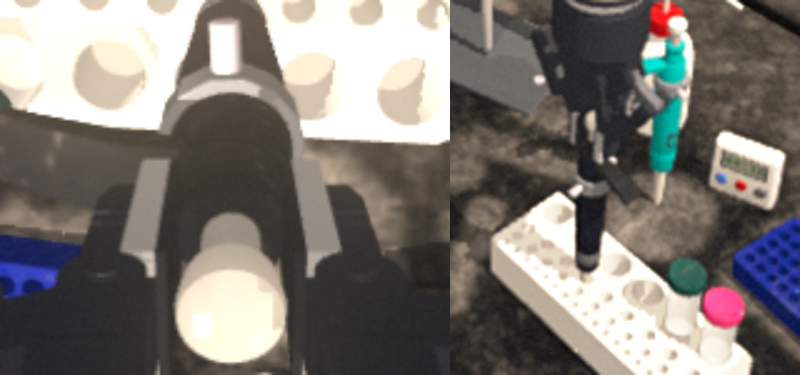

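The neck is gripped centrally, with the knob between and above the pads. I'll lift it straight up.

```bash
python3 -m crank '{"dp":[[0,0,-4],[0,0,-12],[0,0,-20],[0,0,-29],[0,0,-38],[0,0,-47],[0,0,-56],[0,0,-64]],"yaw":[0,0,0,0,0,0,0,0]}'
python3 -m crank '{"dp":[[-2,12,0],[-6,36,0],[-10,60,0],[-14,85,0],[-18,110,0],[-22,135,0],[-26,159,0],[-29,180,0]],"yaw":[0.05,0.13,0.22,0.31,0.4,0.49,0.58,0.65]}'
python3 -m crank '{"dp":[[11,20,0],[22,42,0],[34,64,0],[46,86,0],[58,108,0],[69,130,0],[79,148,0],[86,161,0]],"yaw":[0.08,0.17,0.26,0.35,0.44,0.52,0.59,0.65]}'
python3 - <<'E'
from h import *
for _ in range(2): viewer.camera("wrist")
s=sense();print(s["position"],s["tcp_rot"],s["contact_force"],s["grip_width"])
I={n:viewer.camera(n)[:,:,::-1] for n in("wrist","scene","top")}
for n in I: cv2.imwrite(f"pics/{n}3.png",I[n])
a=cv2.resize(np.clip(I["wrist"][130:310,130:370]*1.6,0,255).astype(np.uint8),(800,600))
cv2.imwrite("pics/c5.png",a)
b=cv2.resize(I["scene"][60:260,140:340],(500,500),interpolation=cv2.INTER_CUBIC)
c=cv2.resize(I["top"][100:220,150:250],(300,360),interpolation=cv2.INTER_CUBIC);o=np.zeros((500,800,3),np.uint8);o[:,:500]=b;o[:360,500:]=c
cv2.imwrite("pics/c6.png",o)
E
```

```text
clock: 4.35
position: [0.4382, -0.2509, 0.2944]
tcp_rot: [0.0, -0.001, 1.0, -0.0]
contact_force: [-0.9, -0.0, -1.6]
grip_width: 0.0184
finger_force: 34.2
clock: 5.02
position: [0.467, -0.0694, 0.2938]
tcp_rot: [0.0, 0.321, 0.947, 0.0]
contact_force: [0.0, 0.4, -1.6]
grip_width: 0.0186
finger_force: 34.3
clock: 5.68
position: [0.4957, 0.1111, 0.2937]
tcp_rot: [-0.0, 0.606, 0.796, 0.0]
contact_force: [-0.0, -0.2, -0.5]
grip_width: 0.0184
finger_force: 34.3
[0.49580652 0.1111129  0.29351355] [-1.37248319e-04  6.04495934e-01  7.96608205e-01  1.18231504e-04] [-0.24792011  0.16866072 -1.71229337] 0.018615322809898496
```

View pics/c5.png

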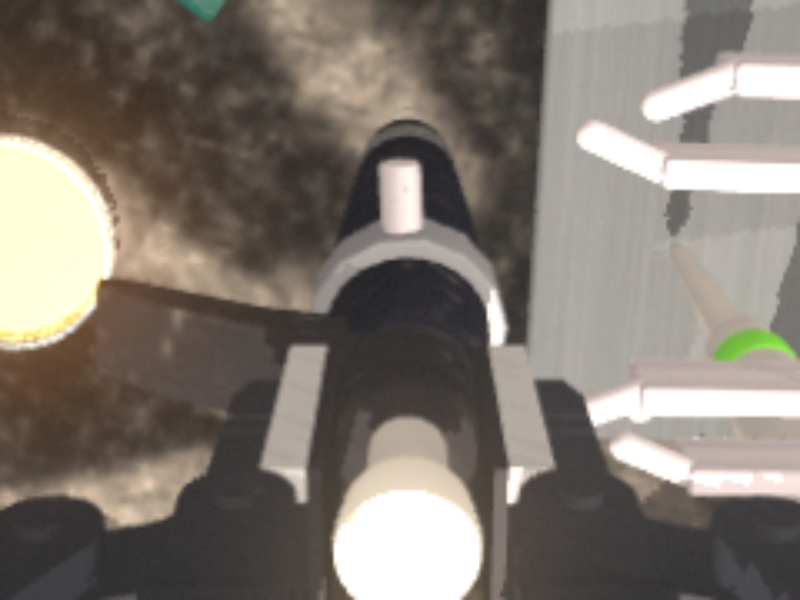

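View pics/c6.png

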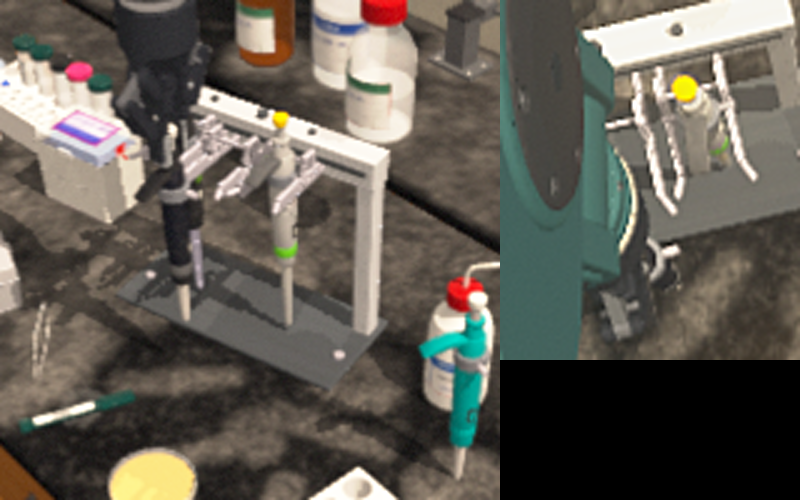

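Wrist crop: the pipette is held upright. Its visible +y pin is at crop (402,195), and the free hook's prong tips are at (590,135) and (600,410). The scene crop shows the collar at (175,193) and the tip at (185,320). Now to work out the alignment and height.

Run:
```python
from h import *
np.set_printoptions(precision=4,suppress=True)
W=viewer.get_calibration("wrist");S=viewer.get_calibration("scene")
p=np.array(sense()["position"])
for n,q in (("collar",(140+175/2.5,60+193/2.5)),("collarlow",(140+176/2.5,60+203/2.5)),("tip",(140+185/2.5,60+321/2.5))):
    o,v=ray(S,q);d=v[:2];t=((p[:2]-o[:2])@d)/(d@d);X=o+v*t;print(n,X,X[:2]-p[:2])
f=lambda x,y,z:onz(W,(130+x/3.3333-.35,130+y/3.3333-.35),z)
r=np.array([.9715,.237])
B=[f(665,172,.24),f(795,176,.24)];C=[f(645,385,.24),f(795,388,.24)]
D=[f(737,78,.24),f(795,81,.24)];E=[f(690,478,.24),f(795,480,.24)]
for L in (B,C,D,E): d=L[1]-L[0];print("prong",L[0],np.degrees(np.arctan2(d[1],d[0])))
tB,tC=f(590,135,.24),f(597,410,.24);print("tips",tB,tC,(tB+tC)/2,np.linalg.norm(tB-tC))
k=f(407,540,.331);z0=p[2]-.037
pe=f(402,163,z0);pr=f(404,228,z0);col=f(405,300,z0)
print("knob",k,"pin",pe,pr,np.linalg.norm(pe-pr),"pin ang",np.degrees(np.arctan2(*(pe-pr)[1::-1]))-90)
rest=f(100,335,z0+.023);print("rest",rest, "yaw", np.degrees(np.arctan2(*(p-rest)[1::-1])))
# lateral offsets in frame yaw 13.6deg
for yaw in (13,13.6,14.2):
    a=np.radians(yaw);n=np.array([-np.sin(a),np.cos(a)])
    mid=(B[0]+C[0])[:2]/2;print(yaw,"mid lateral",n@mid,"tips",n@((tB+tC)/2)[:2],"tcp",n@p[:2],"pinroot",n@pr[:2],"neigh",n@np.array([.5952,.1337]))
```

```text
collar [0.498  0.1072 0.2507] [ 0.0024 -0.0017]
collarlow [0.4981 0.1072 0.2381] [ 0.0024 -0.0018]
tip [0.4962 0.1085 0.0763] [ 0.0006 -0.0004]
prong [0.5351 0.1409 0.24  ] 13.944057991958099
prong [0.5456 0.0997 0.24  ] 13.780783477370932
prong [0.5419 0.1608 0.24  ] 13.156335295651791
prong [0.5612 0.0828 0.24  ] 13.380843387437285
tips [0.5197 0.1437 0.24  ] [0.5383 0.0922 0.24  ] [0.529  0.1179 0.24  ] 0.054771916504848764
knob [0.4945 0.1113 0.331 ] pin [0.4874 0.1335 0.2565] [0.4908 0.1228 0.2565] 0.01127286441138074 pin ang 17.276902636456427
rest [0.4489 0.1008 0.2795] yaw 9.914596716394769
13 mid lateral -0.004339732173759957 tips -0.004078059172630707 tcp -0.005354184504236844 pinroot 0.009220485099719926 neigh -0.0036175898836824797
13.6 mid lateral -0.01013594759893806 tips -0.009752942406781545 tcp -0.010667615252305092 pinroot 0.0039230483738038405 neigh -0.010005399941309917
14.2 mid lateral -0.01593105150324022 tips -0.015426756120891847 tcp -0.015979876176147843 pinroot -0.0013748185585751923 neigh -0.016392112794083175
```

```bash
python3 -m crank '{"dp":[[1.4,5,-1.5],[1,15,-1.5],[0.5,26,-1.5],[0,37,-1.5],[-0.3,48,-1.5],[-0.6,58,-1.5],[-0.9,67,-1.5],[-1.2,75,-1.5]],"yaw":[0,0,0,0,0,0,0,0]}'
python3 - <<'E'
from h import *
for _ in range(3): viewer.camera("top")
s=sense();print(s["position"],s["tcp_rot"],s["contact_force"],s["grip_width"])
a=viewer.camera("wrist")[:,:,::-1];cv2.imwrite("pics/w4.png",a);print(sense()["position"])
cv2.imwrite("pics/c7.png",cv2.resize(np.clip(a[130:310,150:390]*1.5,0,255).astype(np.uint8),(800,600)))
E
```

```text
clock: 6.6
position: [0.5695, 0.1281, 0.2946]
tcp_rot: [-0.0, 0.605, 0.796, -0.0]
contact_force: [-0.0, 0.5, -1.5]
grip_width: 0.0186
finger_force: 34.4
[0.56877945 0.12817839 0.29436427] [-1.92964207e-04  6.04761218e-01  7.96406802e-01 -1.92833325e-04] [-0.4902835   0.06108774 -0.5130182 ] 0.018408085162014736
[0.56836454 0.12816637 0.29461337]
```

View pics/c7.png

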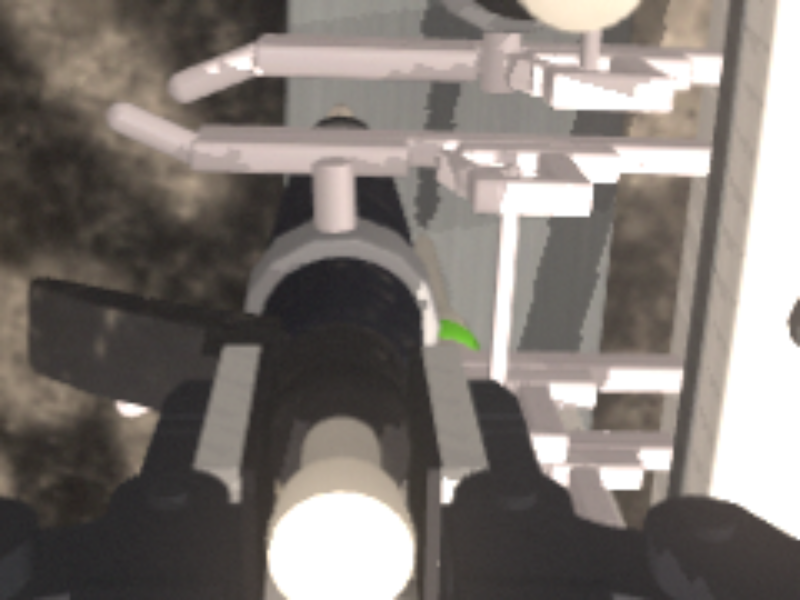

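The collar sits between the prongs, with the +y pin at crop (335,195) over the +y prong (inner edge about y=172). The notch and keeper are at about x=430–500.

Run:
```python
from h import *
np.set_printoptions(precision=4,suppress=True)
W=viewer.get_calibration("wrist");p=np.array(sense()["position"])
f=lambda x,y,z:onz(W,(150+x/3.3333-.35,130+y/3.3333-.35),z)
a=np.radians(13.6);R=np.array([[np.cos(a),np.sin(a)],[-np.sin(a),np.cos(a)]])
g=lambda x,y,z:1e3*R@(f(x,y,z)-p)[:2]
for n,q in dict(prongL_in=(335,170,.24),prongL_out=(335,130,.24),L_in2=(215,168,.24),notch=(428,150,.24),tip=(112,112,.24),prongR_in=(600,368,.24),prongR_out=(600,386,.24),darkprongRout=(335,76,.24),darkprongRin=(335,42,.24)).items(): print(n,g(*q))
for z in (.2535,.2565,.2585): print(z,"pinend",g(335,163,z),"root",g(335,230,z),"width",g(314,195,z)-g(355,195,z),"collarL/R",g(247,300,z),g(425,260,z))
```

```text
prongL_in [-2.1001 20.1671]
prongL_out [-2.3435 27.6081]
L_in2 [-23.9753  19.8103]
notch [14.6341 24.484 ]
tip [-42.6425  29.6197]
prongR_in [ 50.4479 -17.5602]
prongR_out [ 50.8557 -21.3776]
darkprongRout [-2.6654 37.4326]
darkprongRin [-2.8643 43.4977]
0.2535 pinend [-2.1961 24.8425] root [-1.8079 12.9609] width [-6.9954 -0.237 ] collarL/R [-16.8459  -0.4549] [14.0031  8.0259]
0.2565 pinend [-2.2079 25.5898] root [-1.8261 13.9033] width [-6.8805 -0.2331] collarL/R [-16.6171   0.7078] [13.7253  9.0493]
0.2585 pinend [-2.2158 26.0879] root [-1.8382 14.5315] width [-6.8039 -0.2305] collarL/R [-16.4646   1.483 ] [13.5401  9.7316]
```

```bash
python3 -m crank '{"dp":[[0.5,1,0],[1.2,2,0],[1.2,4,0],[1.1,6,0],[1,8,0],[0.9,9,0],[0.9,10,0],[0.9,10,0]],"yaw":[0,0,0,0,0,0,0,0]}' - 25
python3 -m crank '{"dp":[[0,0.4,0],[0,0.8,0],[0,1.2,0],[0,1.6,0],[0,2,0],[0,2.4,0],[0,2.7,0],[0,3,0]],"yaw":[0,0,0,0,0,0,0,0]}'
python3 -c "
from h import *
s=sense();print(s['position'],s['contact_force'],s['wrist_torque'])"
```

```text
clock: 7.47
position: [0.5778, 0.1319, 0.2947]
tcp_rot: [-0.0, 0.605, 0.796, -0.0]
contact_force: [-0.1, 0.3, -2.1]
grip_width: 0.0186
finger_force: 34.4
clock: 8.13
position: [0.5805, 0.1327, 0.2948]
tcp_rot: [-0.0, 0.605, 0.796, -0.0]
contact_force: [-0.1, -1.0, -1.3]
grip_width: 0.0186
finger_force: 34.4
[0.58052832 0.13272773 0.29477956] [-0.14010492 -0.99683295 -1.26071305] [-0.00742883 -0.03463648  0.0311545 ]
```

```bash
python3 -m crank '{"dp":[[0,0.3,0],[0,0.6,0],[0,0.9,0],[0,1.2,0],[0,1.5,0],[0,1.7,0],[0,1.9,0],[0,2,0]],"yaw":[0,0,0,0,0,0,0,0]}' 255 25
python3 -c "
from h import *
s=sense();print(s['position'],s['contact_force'],s['wrist_torque'])"
```

```text
clock: 8.8
position: [0.5825, 0.1333, 0.2947]
tcp_rot: [-0.0, 0.605, 0.796, -0.0]
contact_force: [0.2, -0.6, -0.7]
grip_width: 0.0189
finger_force: 34.4
[0.5824511  0.13329102 0.29473782] [ 0.15197859 -0.59133026 -0.66685444] [0.04072618 0.00602588 0.00835753]
```

```bash
python3 -m crank '{"dp":[[0,0.3,0],[0,0.6,0],[0,0.9,0],[0,1.2,0],[0,1.5,0],[0,1.5,0],[0,1.5,0],[0,1.5,0]],"yaw":[0,0,0,0,0,0,0,0]}'
python3 -c "
from h import *
s=sense();print(s['position'],s['contact_force'],s['wrist_torque'])"
```

```text
clock: 9.47
position: [0.5838, 0.1337, 0.2948]
tcp_rot: [-0.0, 0.605, 0.796, -0.0]
contact_force: [-0.8, 0.0, 0.0]
grip_width: 0.0185
finger_force: 34.4
[0.58381896 0.13366198 0.29476457] [-0.81598398  0.02626022  0.00929988] [-0.01519021  0.26559894 -0.02182302]
```

```bash
python3 -m crank '{"dp":[[0,0.3,0],[0,0.6,0],[0,0.9,0],[0,1.0,0],[0,1.0,0],[0,1.0,0],[0,1.0,0],[0,1.0,0]],"yaw":[0,0,0,0,0,0,0,0]}'
python3 -c "
from h import *
s=sense();print(s['position'],s['contact_force'],s['wrist_torque'])"
```

```text
clock: 10.13
position: [0.5847, 0.1339, 0.2947]
tcp_rot: [-0.0, 0.605, 0.796, -0.0]
contact_force: [-4.6, -1.0, 1.2]
grip_width: 0.0184
finger_force: 34.5
[0.58468439 0.13394738 0.29474568] [-4.56447902 -0.96788053  1.22084434] [-0.19510855  1.16152433 -0.12045283]
```

Only the -y pin is touching (moment -0.12 N m at 4.7 N), so the pipette is yawed too far. I'll turn it about 2° and feel again.

```bash
python3 -m crank '{"dp":[[0,0,0],[0,0,0],[0,0,0],[0,0,0],[0,0,0],[0,0.2,0],[0,0.4,0],[0,0.4,0]],"yaw":[0.01,0.02,0.03,0.035,0.035,0.035,0.035,0.035]}'
python3 -c "
from h import *
s=sense();print(s['position'],s['contact_force'],s['wrist_torque'])"
```

```text
clock: 10.8
position: [0.5852, 0.1341, 0.2947]
tcp_rot: [-0.0, 0.619, 0.786, -0.0]
contact_force: [-2.5, 0.4, 0.4]
grip_width: 0.0185
finger_force: 34.5
[0.58518754 0.13405813 0.29473791] [-2.49633515  0.39891405  0.43773091] [-4.16624672e-04  7.55806999e-01 -7.00901223e-02]
```

```bash
python3 -m crank '{"dp":[[0,0,0],[0,0,0],[0,0,0],[0,0,0],[0,0.2,0],[0,0.4,0],[0,0.6,0],[0,0.6,0]],"yaw":[0.01,0.02,0.03,0.03,0.03,0.03,0.03,0.03]}'
python3 -c "
from h import *
s=sense();print(s['position'],s['contact_force'],s['wrist_torque'])"
```

```text
clock: 11.47
position: [0.5857, 0.1342, 0.2947]
tcp_rot: [-0.0, 0.63, 0.776, -0.0]
contact_force: [-2.3, 0.6, -0.2]
grip_width: 0.0182
finger_force: 34.4
[0.58571934 0.13416819 0.29473565] [-2.30146539  0.5551005  -0.15667255] [-0.05302906  0.46638719 -0.02922729]
```

```bash
python3 -m crank '{"dp":[[0,0.2,0],[0,0.4,0],[0,0.6,0],[0,0.7,0],[0,0.7,0],[0,0.7,0],[0,0.7,0],[0,0.7,0]],"yaw":[0,0,0,0,0,0,0,0]}'
python3 -c "
from h import *
for i in range(4):
  s=sense();print(s['position'],s['contact_force'],s['wrist_torque']);viewer.camera('top')"
```

```text
clock: 12.13
position: [0.5863, 0.1343, 0.2947]
tcp_rot: [-0.0, 0.63, 0.776, -0.0]
contact_force: [-4.6, 0.1, -0.0]
grip_width: 0.0184
finger_force: 34.5
[0.58630005 0.13428969 0.29471554] [-4.60156413  0.07042471 -0.01402269] [-0.19547823  1.23372486 -0.15504692]
[0.5863089  0.13431772 0.29474991] [-4.64760124 -0.30209294  0.03291349] [-0.13810636  1.25654505 -0.0730972 ]
[0.58628763 0.13431993 0.29472895] [-4.95045667 -0.80108495  0.27864038] [-0.196488    1.15365032 -0.11054232]
[0.58629703 0.13430235 0.29474627] [-4.89708959 -0.88332902 -0.23773726] [-0.18705936  1.26544588 -0.07843744]
```

```bash
python3 -m crank '{"dp":[[0,0,0],[0,0,0],[0,0,0],[0,0,0],[0,0,0],[0,0,0],[0,0,0],[0,0,0]],"yaw":[0.01,0.02,0.03,0.03,0.03,0.03,0.03,0.03]}'
python3 -c "
from h import *
for i in range(3):
  s=sense();print(s['position'],s['contact_force'],s['wrist_torque']);viewer.camera('top')
a=viewer.camera('wrist')[:,:,::-1];cv2.imwrite('pics/w5.png',a)
cv2.imwrite('pics/c8.png',cv2.resize(np.clip(a[130:310,150:390]*1.5,0,255).astype(np.uint8),(800,600)))"
```

```text
clock: 13.0
position: [0.5864, 0.1343, 0.2947]
tcp_rot: [-0.0, 0.642, 0.767, -0.0]
contact_force: [-4.4, -1.0, -0.5]
grip_width: 0.0187
finger_force: 34.5
[0.58636004 0.13425863 0.29471682] [-4.35582759 -1.04609861 -0.52703778] [-0.27451615  1.26567107  0.08270459]
[0.58636784 0.13428711 0.29470497] [-4.64608304 -1.35665019 -0.57690899] [-0.20331381  1.25558486  0.10628292]
[0.58636921 0.13426406 0.2947206 ] [-6.0097876  -0.90889226 -0.84469636] [-0.23750117  1.20187414  0.12000049]
```

View pics/c8.png

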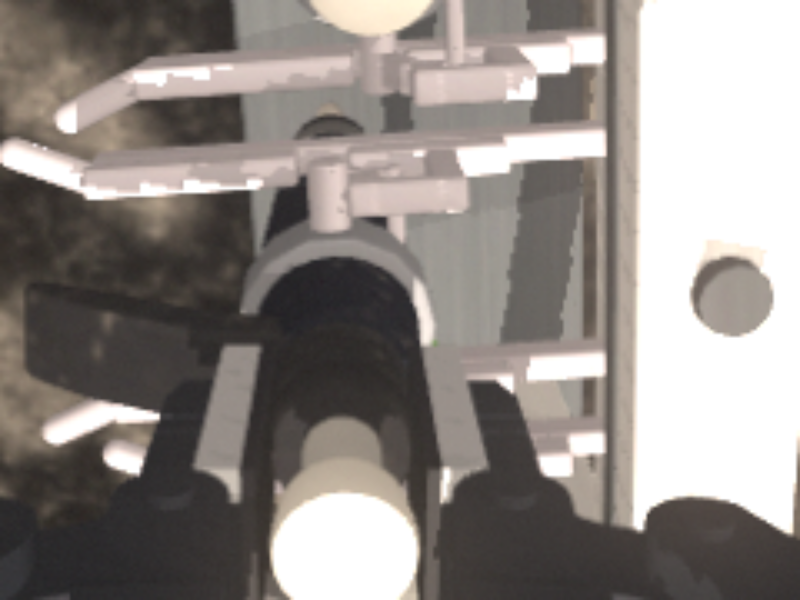

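The +y pin now takes the load against the stop, so the square pose is between the two. I'll turn back half, ease off slightly and press down.

```bash
python3 -m crank '{"dp":[[0,0,0],[0,0,0],[0,-0.3,0],[0,-0.3,2],[0,-0.3,4],[0,-0.3,6],[0,-0.3,8],[0,-0.3,10]],"yaw":[-0.005,-0.01,-0.015,-0.015,-0.015,-0.015,-0.015,-0.015]}'
python3 -c "
from h import *
for i in range(3):
  s=sense();print(s['position'],s['contact_force'],s['wrist_torque']);viewer.camera('top')"
```

```text
clock: 13.87
position: [0.5864, 0.1343, 0.2847]
tcp_rot: [0.0, 0.636, 0.772, 0.0]
contact_force: [-3.4, -1.4, 2.8]
grip_width: 0.0184
finger_force: 34.8
[0.58640643 0.13431571 0.28471985] [-3.42489293 -1.39645496  2.82374959] [-0.17051457  0.84205932 -0.01212366]
[0.58625805 0.13427074 0.28437413] [-3.13204287 -0.97767549  1.27868286] [-0.16886037  0.87949557  0.00667504]
[0.58612686 0.13426614 0.2844191 ] [-2.56282564 -0.62888443 -0.80309447] [-0.16348314  0.87744545 -0.00424768]
```

Torque about z is about 0, so both pins are on the stop. I'll press down in small steps.

```bash
python3 -m crank '{"dp":[[0,0,0.5],[0,0,1],[0,0,1.5],[0,0,2],[0,0,2.5],[0,0,3],[0,0,3.5],[0,0,4]],"yaw":[0,0,0,0,0,0,0,0]}'
python3 -m crank '{"dp":[[0,0,0.4],[0,0,0.8],[0,0,1.2],[0,0,1.6],[0,0,2],[0,0,2],[0,0,2],[0,0,2]],"yaw":[0,0,0,0,0,0,0,0]}'
python3 -c "
from h import *
s=sense();print(s['position'],s['contact_force'],s['wrist_torque'])"
```

```text
clock: 14.68
position: [0.5862, 0.1343, 0.2808]
tcp_rot: [0.0, 0.636, 0.772, 0.0]
contact_force: [-4.3, -0.5, 4.5]
grip_width: 0.0187
finger_force: 34.9
clock: 15.35
position: [0.5861, 0.1343, 0.2786]
tcp_rot: [-0.0, 0.636, 0.772, -0.0]
contact_force: [-4.7, -0.6, 0.4]
grip_width: 0.018
finger_force: 34.6
[0.58609749 0.13427345 0.27856209] [-4.6565204  -0.61786984  0.43451138] [-0.26347631  1.21922884  0.02266499]
```

```bash
for i in 1 2; do python3 -m crank '{"dp":[[0,0,0.3],[0,0,0.6],[0,0,0.9],[0,0,1.2],[0,0,1.5],[0,0,1.5],[0,0,1.5],[0,0,1.5]],"yaw":[0,0,0,0,0,0,0,0]}' | grep -E "posit|contact"; done
```

```text
position: [0.5861, 0.1343, 0.2771]
contact_force: [-5.6, -1.1, -2.2]
position: [0.5862, 0.1343, 0.2757]
contact_force: [-4.3, -1.1, -3.0]
```

```bash
for i in 1 2; do python3 -m crank '{"dp":[[0,0,0.3],[0,0,0.6],[0,0,0.9],[0,0,1.2],[0,0,1.5],[0,0,1.5],[0,0,1.5],[0,0,1.5]],"yaw":[0,0,0,0,0,0,0,0]}' | grep -E "posit|contact"; done
python3 -c "
from h import *
for i in range(2):
  s=sense();print(s['position'],s['contact_force'],s['wrist_torque']);viewer.camera('top')"
```

```text
position: [0.5862, 0.1343, 0.2742]
contact_force: [-4.0, -1.4, -3.9]
position: [0.5863, 0.1343, 0.273]
contact_force: [-5.0, -1.1, 1.4]
[0.5863117  0.13426894 0.27300891] [-5.02886625 -1.09911348  1.40764308] [-0.27278514  1.10722343  0.0413844 ]
[0.58628757 0.13428206 0.2729583 ] [-3.71344716 -0.57687627  1.20176098] [-0.23591932  1.10312293  0.04812051]
```

```bash
python3 -m crank '{"dp":[[0,0,0.3],[0,0,0.6],[0,0,0.8],[0,0,0.8],[0,0,0.8],[0,0,0.8],[0,0,0.8],[0,0,0.8]],"yaw":[0,0,0,0,0,0,0,0]}' | grep -E "posit|contact";python3 -c "
from h import *
a=viewer.camera('wrist')[:,:,::-1];cv2.imwrite('pics/w6.png',a)
b=viewer.camera('scene')[:,:,::-1];cv2.imwrite('pics/s6.png',b)
x=cv2.resize(np.clip(a[120:280,190:350]*1.5,0,255).astype(np.uint8),(450,450));y=cv2.resize(b[80:180,190:270],(350,450),interpolation=cv2.INTER_CUBIC)
cv2.imwrite('pics/c9.png',np.hstack([x,y]))"
```

```text
position: [0.5863, 0.1343, 0.2724]
contact_force: [-4.9, -0.7, 5.4]
```

View pics/c9.png

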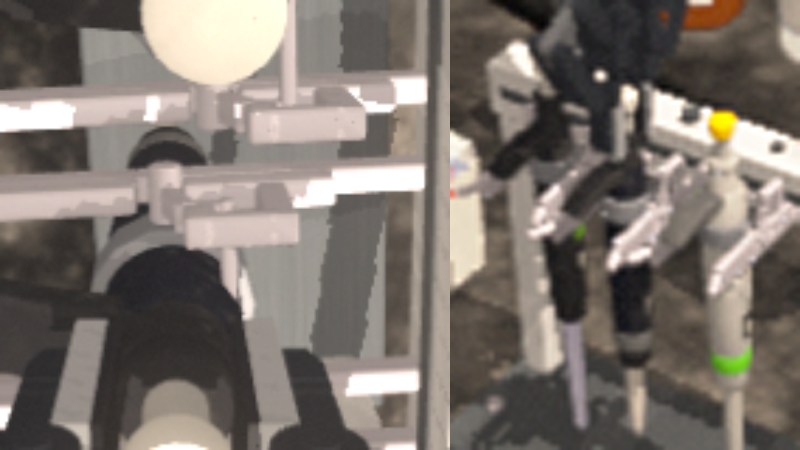

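The +y pin lies in the notch just like the neighbour's. The force went up to 4.5 N, then to -4 N (keeper pushing down), then rose at the bottom, which fits a snap. One more gentle press to confirm the bottom, then I'll relax the forward and down preload before letting go.

```bash
python3 -m crank '{"dp":[[0,0,0.3],[0,0,0.6],[0,0,0.9],[0,0,0.9],[0,0,0.9],[0,0,0.9],[0,0,0.9],[0,0,0.9]],"yaw":[0,0,0,0,0,0,0,0]}' | grep -E "posit|contact"
python3 -m crank '{"dp":[[0,0,-0.5],[0,-0.2,-1],[0,-0.5,-1.6],[0,-0.8,-1.6],[0,-1,-1.6],[0,-1,-1.6],[0,-1,-1.6],[0,-1,-1.6]],"yaw":[0,0,0,0,0,0,0,0]}' | grep -E "posit|contact"
python3 -c "
from h import *
s=sense();print(s['position'],s['contact_force'],s['wrist_torque'])"
```

```text
position: [0.5864, 0.1343, 0.2722]
contact_force: [-5.9, 0.2, 12.1]
position: [0.5854, 0.1341, 0.2726]
contact_force: [-0.9, 0.7, -1.2]
[0.58535518 0.13411439 0.27258507] [-0.88444482  0.65207205 -1.20653407] [ 0.01863614  0.01036179 -0.02733706]
```

```bash
python3 -m crank '{"dp":[[0,0,0],[0,0,0],[0,0,0],[0,0,0],[0,0,0],[0,0,0],[0,0,0],[0,0,0]],"yaw":[0,0,0,0,0,0,0,0]}' 110
python3 -m crank '{"dp":[[0,0,-3],[0,0,-10],[0,0,-20],[0,0,-30],[0,0,-42],[0,0,-54],[0,0,-66],[0,0,-75]],"yaw":[0,0,0,0,0,0,0,0]}' | grep -E "posit|contact"
python3 -m crank '{"dp":[[0,-20,-5],[0,-40,-10],[0,-60,-10],[0,-85,-10],[0,-110,-10],[0,-135,-10],[0,-160,-10],[0,-180,-10]],"yaw":[0,0,0,0,0,0,0,0]}' | grep -E "clock|posit|contact"
python3 -c "
from h import *
b=viewer.camera('scene')[:,:,::-1];a=viewer.camera('wrist')[:,:,::-1];cv2.imwrite('pics/s7.png',b)
t=viewer.camera('top')[:,:,::-1]
x=cv2.resize(b[70:220,185:305],(440,550),interpolation=cv2.INTER_CUBIC);y=cv2.resize(t[90:215,130:210],(352,550),interpolation=cv2.INTER_CUBIC)
cv2.imwrite('pics/c10.png',np.hstack([x,y]))"
```

```text
clock: 20.88
position: [0.5852, 0.1341, 0.2727]
tcp_rot: [-0.0, 0.636, 0.772, -0.0]
contact_force: [0.4, -0.5, 1.0]
grip_width: 0.0484
finger_force: 0.0
position: [0.5853, 0.1341, 0.3493]
contact_force: [0.3, 0.6, -1.0]
clock: 22.22
position: [0.4068, 0.0995, 0.3585]
contact_force: [0.0, 0.1, 0.7]
```

View pics/c10.png

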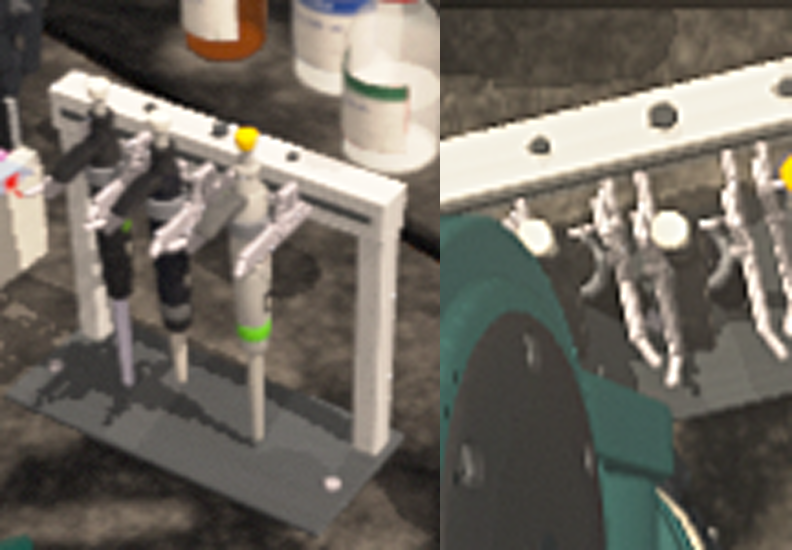

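The pipette hangs upright between the neighbours with its rest to the front. A last check of its knob height, then I hand in.

```bash
python3 -c "
from h import *
S=viewer.get_calibration('scene');T=viewer.get_calibration('top')
print(tri((S,(229.2,105.5)),(T,(182,142.3))))
print(sense()['clock'],manip.job_done())"
```

```text
(array([0.58611011, 0.13412828, 0.29284538]), [np.float64(0.0018156811877123402), np.float64(0.001815681187712386)])
the job is handed in; nothing more can be done
22.3667 None
```

The pipette is handed in, hanging upright on the middle hook with its finger rest to the front and the gripper clear. The forces read like the keeper snapping over the pins (peak about 13 N), but the last check put its knob about 11 mm lower than the neighbours', and I handed in without resolving that.

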